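Tap the wedge of a bench vice tight

TASK

Clamp the off-white ceramic block in the wedge vice: pick up the mallet by its handle and tap the thick steel-capped end of the wooden wedge along its length, in separate light taps with the mallet drawn back clear each time, the first tap only starting the wedge and the later ones driving it until it advances no further and sits tight. The block is brittle, so never strike or push hard once the wedge has gone tight (stay under about 30 N), and hit nothing but the wedge. Then stand the mallet upright on its head again on the bench, clear of the vice and wedge, and leave everything else alone.

Things in the scene. Friction and masses are not known exactly. Their poses are not given: they have to be found in the camera images.
- vice: wedge vice, fixed: base plate x -66..50, y -80..62, 10 mm thick in its own frame; origin on the bench, x away from the robot. From near to far stand a fixed cheek (bolt heads to z 41), the wedge, a sliding jaw (top z 41), the ceramic block, the fence. The wedge, driven to +y, pushes the jaw to +x across a gap of 1 to 5 mm that differs each time, until jaw, block and fence press together
- wedge: loose wooden wedge flat on the plate between cheek and jaw, 32 high, 112 long plus a 10 mm steel cap on the thick end; 14 thick at its +y end, 28 at its -y end. Origin mid-length on its underside; +y is the way it is driven. It advances 13 to 55 mm: under 5 N moves it until it binds, then resistance rises within a few mm; taps of 14 to 22 N set it tight, and it stays where it is left
- wedge_end (a point): centre of the face to strike: the flat outer face of the wedge's steel cap, 28 wide x 32 mm high, centre 26 mm above the bench, facing the wedge's -y
- specimen: off-white ceramic block 32 (x) x 56 (y) x 44 mm standing loose on the base plate against the fence; origin at the centre of its underside, 10 mm above the bench
- fence: fixed steel bar behind the block, 16 (x) x 84 (y) x 36 mm with a bolted foot at each end; origin at the centre of its underside, 10 mm above the bench
- mallet_grip (a point): grip point on the mallet's handle axis, 68 mm above the underside of its head. The mallet stands on its head, handle up: white head 70 (x, between its two flat striking faces) x 40 (y) x 36 high; flat-sided wooden handle 20 (x) x 24 (y), from 36 to 105 mm up. x = striking direction, either face; gripping the handle across x braces it best. Total 0.3 kg, varies
- timer: kitchen-type timer, 58x58x20, bystander
- tape_roll: roll of tape, 77 across, 19 high, bystander
- calculator: calculator, 130x72x14, bystander
- pen_red: pen, 141 long, bystander
- forceps: forceps, 125 long, bystander
- marker_blue: marker pen, 137 long, bystander
- mallet: the same mallet; origin at the centre of the underside of its head, axes as for mallet_grip. With this underside held 16 mm above the bench the head clears the base plate and meets the wedge's cap squarely
Things that resemble listed ones, but are neither listed nor needed, are in the scene too. What is shaped like the mallet but blue or green is not meant.

How it is judged:
By the outcome, as a careful person would: the job done as asked, in the order asked, and still so for the second after the job is handed in, with the robot touching nothing.
It also fails if it takes over 61 s, if anything falls off the work surface, if the arm or the gripper's body presses on something with over 40 N, if the wrist force passes 120 N, or if a joint passes its speed limit or range.

ROBOT

A 6-joint arm with a two-finger parallel gripper is mounted at the origin on a cart in front of the work surface, level with it; the furniture and walls round the work are solid. World frame = base frame: x ahead of the robot, y to its left, z up, the work surface at z = 0. Lengths are in m, angles in degrees, forces in N, time in s.
With the tool pointing down it reaches from about 0.4 to 0.825 m from the base axis. Payload 7 kg.
Tool frame: the origin (TCP) lies at the centre of the arm's flange, where the gripper is bolted on; the fingertips stand 178 mm ahead of it and the grasp point (between the pads) lies 159 mm ahead of it (tip_reach is the distance from the TCP to the fingertips, in m); z points along the fingers, y is the line along which they close (so a half turn about z gives the same grasp; the last joint's range is limited). The gripper opens to 88 mm and grips with 3 to 60 N. Pads are 19 mm wide; open, the fingers measure 130 mm over their backs; the gripper's body (78 mm by 193 mm) begins 47 mm behind the grasp point.
Start: joints at [-58.551, 20.546, 0.682, 0, -70.136, -16.507], TCP at [0.174, -0.652, 0.405] pointing down, gripper open.
Joint ranges: [-176.03, 176.03], [-82.01, 121.73], [-58.28, 71.71], [-173.87, 95.51], [-174.79, -0.11], [-173.66, 173.66]. Speed limits (degrees/s): [136.94, 136.94, 172.46, 180, 180, 180].

INTERFACE

Orientations are given as [roll, pitch, yaw] about the fixed x, y, z axes, in that order (R = Rz(yaw) Ry(pitch) Rx(roll)).
In Python, from plant import * gives the robot as it stands.
- The arm moves only by the shell command python3 -m handwheel 'ROWS'. ROWS is JSON, a list of rows, each a list of 7 numbers: the opening, from -1 (shut) to 1 (fully open), then the shift along the tool's x, y, z as a fraction of full scale, then the turn, a rotation vector about the tool's x, y, z as a fraction of full scale. A call has 1 to 5 rows; each row shifts and turns the commanded pose from where the row before left it, along the tool's axes as they then stand; what a row does not reach is not made up. Full scale, the value 1, is 0.025 m for a shift and 6 degrees for a turn. A row lasts 1/8 s, in which the tool goes at most 62.5 mm and 10.7 degrees, less where a joint would pass 70% of its speed; a pose out of reach is approached as far as the arm can. A call with a number of a shift or a turn outside -1 to 1 is refused whole. A call with a gripper value outside its range is refused whole. The fingers move at their own pace and stop on an object; the grip force is fixed at half the most. Time passes only in rows, so rows that do not move let the fingers close. It gives the time, the measured TCP pose, the force, the opening and the grip force at its end, in the units of the state.
- get_obs(): the state, without advancing time (a new reading comes with each control period).
- snapshot(name): name is "scene" or "top"; returns a dict with "color" (384x512x3 uint8, red, green, blue), "fx", "fy", "cx", "cy" (pixels), "k1" (the pictures are not rectified: a ray, as slopes to the right and down, at radius r is drawn at 1 + k1 r^2 times it, then the intrinsics apply), "R" (3x3) and "t" (3): a world point X has camera coordinates R X + t. Camera axes: x right, y down, z forward; pixel columns grow to the right and rows downward; lengths in m; the calibration is good to about 2 mm. A picture is of the moment at which its call begins. There is no depth.
- close_job(): hands the job in; it is judged then, once.
The state is a dict: "clock": time; "joint_pos": joint angles; "qvel": joint speeds; "tau": joint torques, N m; "tool_pos": TCP position; "orientation": TCP orientation; "force": force on the tool from outside, world axes, zero at the start; "moment": the same for the moment, N m; "opening": finger opening in m; "gripper_force": force on a finger pad.
Only numpy, scipy, OpenCV 4.12 (cv2) and the standard library are available. Lean on these libraries where they do the work, as an engineer would, in place of code of your own. Each camera call takes 0.05 s, during which the arm holds its last target. There are 200 camera calls.

## Working session

There is one attempt and no reset: what is moved stays moved. The work goes in short steps, Python scripts to look and compute and a shell command to move; the robot and the scene stay as the last step left them, time stands still between calls to the robot, and variables do not carry over. Pictures are saved under pics/ and viewed, at most 10 in all, crops included, and the job is handed in when it is done.

```bash
ls; mkdir -p pics
python3 - <<'E'
from plant import *
import cv2
for n in ("scene","top"):
    s=snapshot(n); cv2.imwrite(f"pics/{n}0.png",cv2.resize(s["color"][:,:,::-1],(800,600)))
    print(n,{k:s[k] for k in s if k!="color"})
print(get_obs())
E
```

```text
pics
scene {'fx': 375.15078605640366, 'fy': 375.15078605640366, 'cx': 253.08844013775212, 'cy': 195.45256724462956, 'k1': 0.00888936165516213, 'R': array([[-0.92383862, -0.3827729 ,  0.00266671],
       [-0.27269109,  0.6532305 , -0.70634941],
       [ 0.26862944, -0.65328005, -0.70785832]]), 't': array([0.43133135, 0.17165492, 1.0215259 ])}
top {'fx': 456.3697489307253, 'fy': 456.3697489307253, 'cx': 251.28835734416026, 'cy': 205.75483408547365, 'k1': -0.05548199547240118, 'R': array([[-2.38462557e-02, -9.99714122e-01, -1.74092230e-03],
       [-9.95722060e-01,  2.39064593e-02, -8.92527888e-02],
       [ 8.92688927e-02, -3.94870085e-04, -9.96007484e-01]]), 't': array([-0.01188816,  0.48630713,  1.27229485])}
{'clock': 0.1, 'joint_pos': array([-5.85528032e+01,  2.05871087e+01,  6.40956661e-01, -1.72755858e-02,
       -7.01378071e+01, -1.65067098e+01]), 'qvel': array([-0.04722052, -0.084762  ,  0.11839944,  0.08741124, -0.06538004,
       -0.01511992]), 'tau': array([-6.81378115e-04, -5.84161091e+01,  2.93752795e+01,  7.01552287e+00,
        1.01431759e-02, -6.55043277e-05]), 'tool_pos': array([ 0.17397756, -0.65202046,  0.40383485]), 'orientation': array([ 1.79914886e+02, -8.28534313e-03, -1.65065388e+02]), 'force': array([0.39696666, 0.48714301, 1.05955431]), 'moment': array([ 0.01544384, -0.01460288,  0.0164069 ]), 'gripper_force': 0.0, 'opening': 0.08778015756325809}
```

View pics/scene0.png

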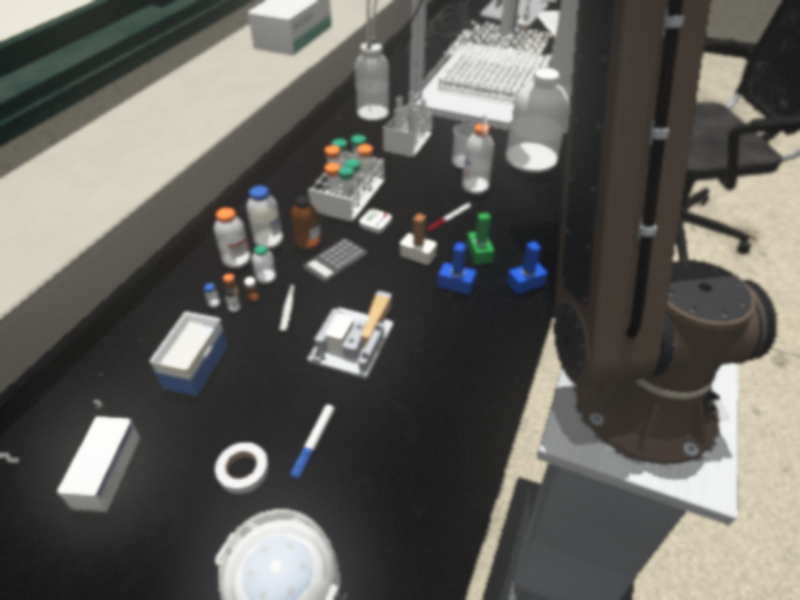

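View pics/top0.png

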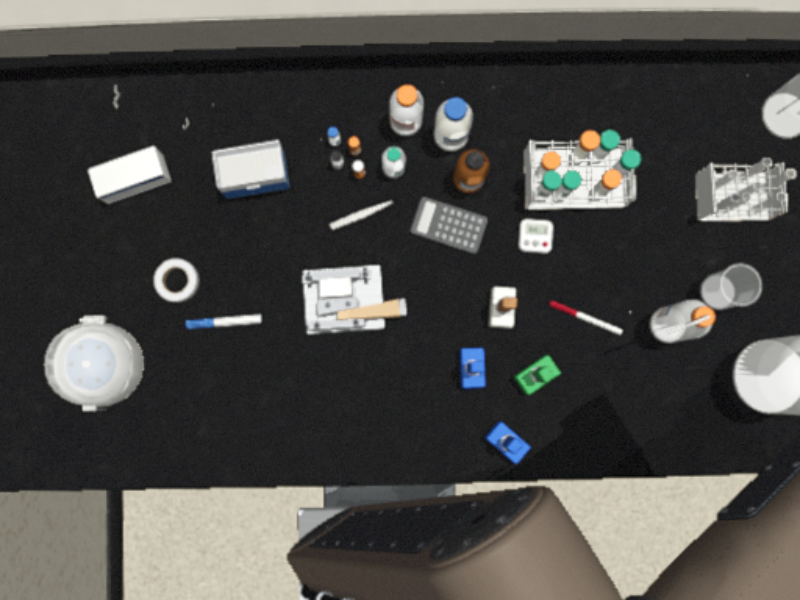

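The scene picture shows the vice at about (350,335), with the white mallet at (418,240) and decoys beside it. In the top picture the vice is at (343,300), the wedge's cap at (403,308), and the mallet head at (503,307) with its long side along world x.

```bash
cat > h.py <<'E'
from plant import *
import cv2, numpy as np
def pix(s,P):
    c=s["R"]@np.asarray(P,float)+s["t"]; a=c[:2]/c[2]; a=a*(1+s["k1"]*(a@a))
    return np.array([s["fx"]*a[0]+s["cx"],s["fy"]*a[1]+s["cy"]])
def ray(s,u,v,z):
    d=np.array([(u-s["cx"])/s["fx"],(v-s["cy"])/s["fy"]]); a=d.copy()
    for _ in range(9): a=d/(1+s["k1"]*(a@a))
    w=s["R"].T@np.array([a[0],a[1],1]); o=-s["R"].T@s["t"]
    return o+w*(z-o[2])/w[2]
def crop(s,x0,y0,w,h,k,fn):
    cv2.imwrite(fn,cv2.resize(s["color"][y0:y0+h,x0:x0+w,::-1],None,fx=k,fy=k,interpolation=cv2.INTER_CUBIC))
E
python3 - <<'E'
from h import *
s=snapshot("top"); crop(s,185,160,155,60,5,"pics/c1.png")
s=snapshot("scene"); crop(s,190,125,100,120,5,"pics/c2.png")
E
```

```text
(no output)
```

View pics/c1.png

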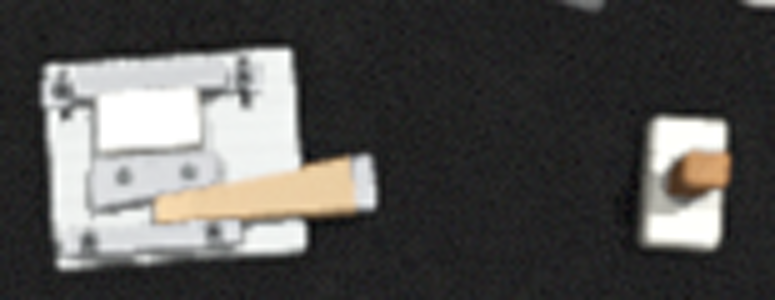

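View pics/c2.png

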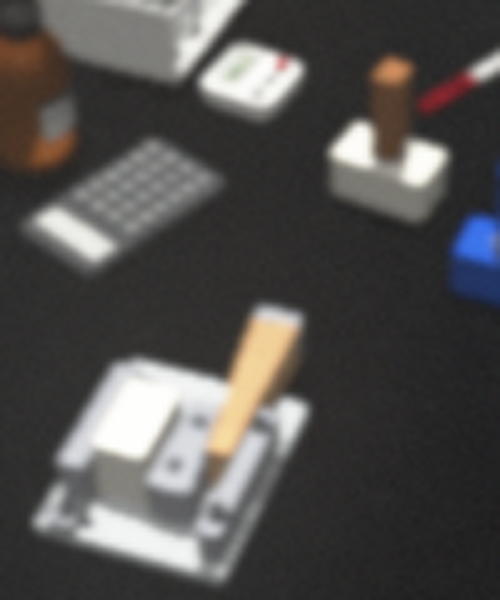

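Crop c1 shows the cap's face edge running (373,153)–(377,210), the plate corners at (45,65), (292,48), (305,252) and (58,270), and the mallet head spanning (640–727, 117–250). Crop c2 shows the same objects, with the mallet's handle top at (392,70).

Run:
```python
from h import *
T=snapshot("top");S=snapshot("scene")
t=lambda x,y,z: ray(T,(x+.5)/5-.5+185,(y+.5)/5-.5+160,z)[:2]*1000
c=lambda x,y,z: ray(S,(x+.5)/5-.5+190,(y+.5)/5-.5+125,z)[:2]*1000
np.set_printoptions(precision=1,suppress=True)
P=np.array([t(*p,.01) for p in ((45,65),(292,48),(305,252),(58,270))])
print("plate",P, [np.degrees(np.arctan2(*(P[a]-P[b])[::-1])) for a,b in((0,1),(3,2),(0,3),(1,2))])
print("cap",t(373,153,.042),t(377,210,.042),"scene",c(303,313,.042),c(257,305,.042))
hsv=cv2.cvtColor(T["color"],cv2.COLOR_RGB2HSV)
m=cv2.inRange(hsv,(0,0,150),(180,70,255)); m[:,:310]=0;m[:,335:]=0;m[:180]=0;m[215:]=0
pts=cv2.findNonZero(m); r=cv2.minAreaRect(pts); b=cv2.boxPoints(r); print(r,len(pts))
H=np.array([ray(T,*q,.036)[:2]*1000 for q in b]); print("head",H,H.mean(0))
for nm,s,roi in(("top",T,(310,335,180,215)),("scene",S,(255,285,130,165))):
    h=cv2.cvtColor(s["color"],cv2.COLOR_RGB2HSV); o=cv2.inRange(h,(5,90,40),(20,255,255)); M=np.zeros_like(o); M[roi[2]:roi[3],roi[0]:roi[1]]=o[roi[2]:roi[3],roi[0]:roi[1]]
    q=cv2.findNonZero(M)[:,0]; print(nm,len(q),q.min(0),q.max(0),q.mean(0))
print("handle top",t(712,169,.105),c(393,72,.105), "head top scene corners",[c(*p,.036) for p in((330,152),(368,122),(449,155),(412,188))])
```

```text
plate [[586.9 140.5]
 [593.3  -2.2]
 [475.1  -7. ]
 [468.2 134.5]] [np.float64(92.56335597242851), np.float64(92.81066462413698), np.float64(2.8964386296372937), np.float64(2.334888970009674)]
cap [527.2 -46.7] [495.1 -48.1] scene [496.9 -48.9] [526.  -44.5]
((321.52618408203125, 196.02923583984375), (14.255794525146484, 25.51620864868164), 3.1798300743103027) 270
head [[ 473.  -198.4]
 [ 545.  -205. ]
 [ 541.8 -245.1]
 [ 469.8 -238.3]] [ 507.4 -221.7]
top 88 [319 190] [331 198] [324.9 194.3]
scene 126 [264 136] [272 155] [267.8 144. ]
handle top [ 506.6 -225.8] [ 505.3 -221. ] head top scene corners [array([ 543.8, -207.8]), array([ 532. , -248.4]), array([ 467.9, -236. ]), array([ 479. , -193.7])]
```

```bash
cat >> h.py <<'E'
def togo(P,yaw):
    "tool-frame remaining in full-scale units (world target in m, tool down)"
    from scipy.spatial.transform import Rotation as Ro
    o=get_obs(); R=Ro.from_euler("xyz",o["orientation"],degrees=True); G=Ro.from_euler("xyz",[180,0,yaw],degrees=True)
    np.set_printoptions(precision=3,suppress=True)
    print("shift",R.inv().apply(np.array(P)-o["tool_pos"])/.025,"turn",np.degrees((R.inv()*G).as_rotvec())/6,"t",o["clock"],"pos",o["tool_pos"],"F",o["force"])
E
python3 -m handwheel '[[1,0,0,0,0,0,-0.95],[1,0,0,0,0,0,-0.95],[1,0,0,0,0,0,-0.95],[1,0,0,0,0,0,-0.95],[1,0,0,0,0,0,-0.95]]'
python3 -m handwheel '[[1,0,0,0,0,0,-0.95],[1,0,0,0,0,0,-0.95],[1,0,0,0,0,0,-0.95],[1,0,0,0,0,0,-0.95],[1,0,0,0,0,0,-0.95]]'
python3 -m handwheel '[[1,0,0,0,0,0,-0.95],[1,0,0,0,0,0,-0.95],[1,0,0,0,0,0,0]]'
python3 -c "
from h import *
togo([.507,-.222,.32],-97)"
```

```text
clock: 0.92
tool_pos: [0.174, -0.6521, 0.4046]
orientation: [180.0, 0.0, -136.4]
force: [0.1, -0.4, 0.8]
opening: 0.0877
gripper_force: 0.0
clock: 1.55
tool_pos: [0.174, -0.6521, 0.4046]
orientation: [180.0, 0.0, -107.9]
force: [0.5, 0.4, -0.5]
opening: 0.0875
gripper_force: 0.0
clock: 1.92
tool_pos: [0.174, -0.6521, 0.4046]
orientation: [180.0, 0.0, -96.7]
force: [-1.4, -0.1, 0.2]
opening: 0.0874
gripper_force: 0.0
shift [-18.641 -11.222   3.385] turn [0.    0.001 0.05 ] t 1.925 pos [ 0.174 -0.652  0.405] F [-1.367 -0.061  0.188]
```

```bash
for i in 1; do
python3 -m handwheel '[[1,-0.93,-0.56,0.17,0,0,0],[1,-0.93,-0.56,0.17,0,0,0],[1,-0.93,-0.56,0.17,0,0,0],[1,-0.93,-0.56,0.17,0,0,0],[1,-0.93,-0.56,0.17,0,0,0]]'
python3 -m handwheel '[[1,-0.93,-0.56,0.17,0,0,0],[1,-0.93,-0.56,0.17,0,0,0],[1,-0.93,-0.56,0.17,0,0,0],[1,-0.93,-0.56,0.17,0,0,0],[1,-0.93,-0.56,0.17,0,0,0]]'
python3 -m handwheel '[[1,-0.93,-0.56,0.17,0,0,0],[1,-0.93,-0.56,0.17,0,0,0],[1,-0.93,-0.56,0.17,0,0,0],[1,-0.93,-0.56,0.17,0,0,0],[1,-0.93,-0.56,0.17,0,0,0]]'
python3 -m handwheel '[[1,-0.93,-0.56,0.17,0,0,0],[1,-0.93,-0.56,0.17,0,0,0],[1,-0.93,-0.56,0.17,0,0,0],[1,-0.93,-0.56,0.17,0,0,0],[1,-0.93,-0.56,0.17,0,0,0]]'
done | tail -6
python3 - <<'E'
from h import *
togo([.507,-.222,.230],-97)
s=snapshot("scene"); crop(s,190,90,110,110,5,"pics/c3.png")
E
```

```text
clock: 4.42
tool_pos: [0.5066, -0.222, 0.3197]
orientation: [-180.0, -0.0, -96.8]
force: [0.0, -0.2, 0.8]
opening: 0.0876
gripper_force: 0.0
shift [-0.002 -0.016  3.588] turn [-0.003 -0.     0.032] t 4.425 pos [ 0.507 -0.222  0.32 ] F [ 0.027 -0.186  0.79 ]
```

View pics/c3.png

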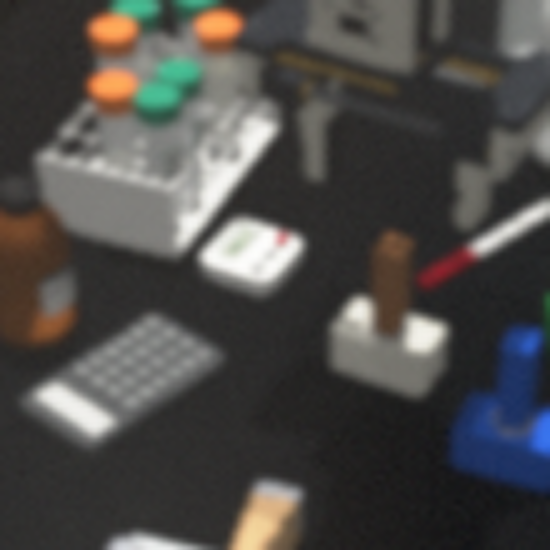

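The open fingers stand on both sides above the mallet's handle at (395,285), so the alignment is good and I can descend.

```bash
python3 -m handwheel '[[1,0,0,0.9,0,0,0],[1,0,0,0.9,0,0,0],[1,0,0,0.9,0,0,0],[1,0,0,0.89,0,0,0],[1,0,0,0,0,0,0]]'
python3 -m handwheel '[[-1,0,0,0,0,0,0],[-1,0,0,0,0,0,0],[-1,0,0,0,0,0,0],[-1,0,0,0,0,0,0],[-1,0,0,0,0,0,0]]'
python3 -m handwheel '[[-1,0,0,0,0,0,0],[-1,0,0,0,0,0,0]]'
```

```text
clock: 5.1
tool_pos: [0.5054, -0.2228, 0.2286]
orientation: [179.8, 0.0, -96.8]
force: [-0.5, 0.4, -0.1]
opening: 0.0875
gripper_force: 0.0
clock: 5.72
tool_pos: [0.5061, -0.2228, 0.2301]
orientation: [-180.0, 0.0, -96.7]
force: [-0.1, 0.2, -1.3]
opening: 0.0433
gripper_force: 0.0
clock: 5.98
tool_pos: [0.506, -0.2227, 0.2299]
orientation: [180.0, 0.0, -96.7]
force: [0.4, -0.3, -0.5]
opening: 0.0235
gripper_force: 0.0
```

```bash
python3 -m handwheel '[[-1,0,0,0,0,0,0],[-1,0,0,0,0,0,0],[-1,0,0,0,0,0,0],[-1,0,0,-0.4,0,0,0],[-1,0,0,-0.6,0,0,0]]'
python3 -m handwheel '[[-1,0,0,-0.6,0,0,0.9],[-1,0,0,0,0,0,0.9],[-1,0,0,0,0,0,0.9],[-1,0,0,0,0,0,0.9],[-1,0,0,0,0,0,0.9]]'
python3 -m handwheel '[[-1,0,0,0,0,0,0.9],[-1,0,0,0,0,0,0.9],[-1,0,0,0,0,0,0.9],[-1,0,0,0,0,0,0.9],[-1,0,0,0,0,0,0.9]]'
python3 -m handwheel '[[-1,0,0,0,0,0,0.9],[-1,0,0,0,0,0,0.9],[-1,0,0,0,0,0,0.9],[-1,0,0,0,0,0,0.9],[-1,0,0,0,0,0,0.9]]'
python3 -c "
from h import *
togo([.513,-.12,.246],-177.4)
s=snapshot('scene'); crop(s,190,110,110,120,5,'pics/c4.png')
"
```

```text
clock: 6.6
tool_pos: [0.5056, -0.2227, 0.2552]
orientation: [179.9, 0.0, -96.7]
force: [-0.0, 1.1, -2.5]
opening: 0.0198
gripper_force: 30.0
clock: 7.22
tool_pos: [0.5059, -0.2228, 0.271]
orientation: [-180.0, 0.0, -123.8]
force: [0.8, -1.0, -2.0]
opening: 0.0196
gripper_force: 30.0
clock: 7.85
tool_pos: [0.506, -0.2228, 0.271]
orientation: [-180.0, 0.0, -150.8]
force: [-0.4, -0.1, -2.9]
opening: 0.0201
gripper_force: 30.0
clock: 8.48
tool_pos: [0.506, -0.2228, 0.271]
orientation: [-180.0, 0.0, -177.8]
force: [0.9, -0.3, -2.3]
opening: 0.0194
gripper_force: 30.0
shift [-0.435  4.098  1.   ] turn [-0.     0.007 -0.073] t 8.475 pos [ 0.506 -0.223  0.271] F [ 0.859 -0.257 -2.332]
```

View pics/c4.png

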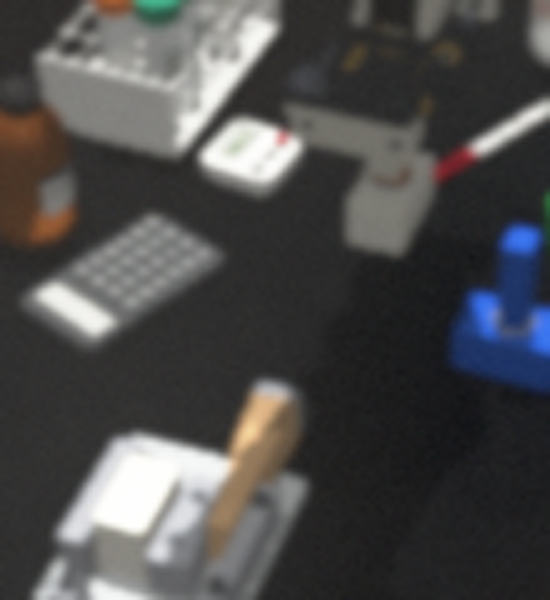

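The mallet is held upright with its head at (390,215), and its striking face now points towards the wedge's cap at (275,390).

```bash
python3 -m handwheel '[[-1,-0.15,0.8,0,0,0,-0.07],[-1,-0.15,0.8,0.2,0,0,0],[-1,-0.1,0.8,0.3,0,0,0],[-1,0,0.8,0.3,0,0,0],[-1,0,0.6,0.2,0,0,0]]'
python3 - <<'E'
from h import *
togo([.5125,-.082,.246],-177.4)
for n,a in(("top",(200,175,140,50,5)),):
    s=snapshot(n); crop(s,*a,"pics/c5.png")
E
```

```text
clock: 9.15
tool_pos: [0.5115, -0.1267, 0.2453]
orientation: [180.0, 0.0, -177.2]
force: [0.1, 0.7, -2.4]
opening: 0.0202
gripper_force: 30.0
shift [-0.127  1.783 -0.027] turn [0.    0.004 0.041] t 9.15 pos [ 0.512 -0.127  0.245] F [ 0.134  0.699 -2.361]
```

View pics/c5.png

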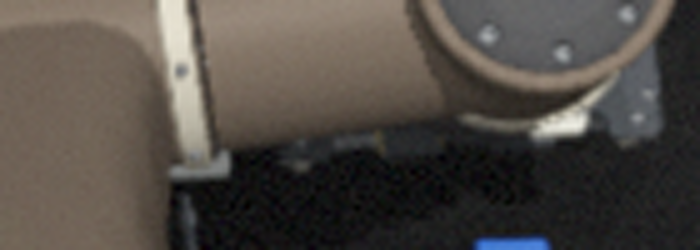

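The arm blocks the top view, so I'll go by force feedback. The first tap is light.

```bash
python3 -m handwheel '[[-1,-0.1,0.7,0,0,0,0.04],[-1,0,0.6,0,0,0,0],[-1,0,0,0,0,0,0]]'
python3 -m handwheel '[[-1,0,0.24,0,0,0,0]]'
python3 -m handwheel '[[-1,0,0.24,0,0,0,0]]'
python3 -m handwheel '[[-1,0,0.24,0,0,0,0]]'
```

```text
clock: 9.57
tool_pos: [0.5126, -0.0941, 0.2453]
orientation: [180.0, 0.0, -177.4]
force: [-0.1, -0.1, -2.3]
opening: 0.02
gripper_force: 30.0
clock: 9.7
tool_pos: [0.5123, -0.0889, 0.2451]
orientation: [-180.0, 0.0, -177.5]
force: [0.7, 0.2, -2.8]
opening: 0.0196
gripper_force: 30.0
clock: 9.82
tool_pos: [0.512, -0.0828, 0.2449]
orientation: [-180.0, -0.0, -177.5]
force: [-0.5, -1.0, -3.5]
opening: 0.02
gripper_force: 30.0
clock: 9.95
tool_pos: [0.5117, -0.0768, 0.2449]
orientation: [-180.0, -0.0, -177.5]
force: [1.3, -1.1, -3.3]
opening: 0.02
gripper_force: 30.0
```

```bash
python3 -m handwheel '[[-1,0,0.16,0,0,0,0]]'
python3 -c "
from h import *
s=snapshot('scene'); crop(s,200,140,100,110,5,'pics/c6.png')
"
```

```text
clock: 10.07
tool_pos: [0.5116, -0.0727, 0.2449]
orientation: [-180.0, -0.0, -177.5]
force: [-0.3, -2.2, -2.8]
opening: 0.0204
gripper_force: 30.0
```

View pics/c6.png

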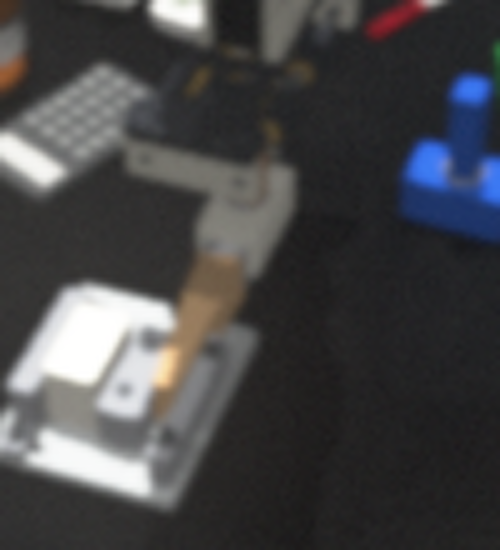

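The mallet's head is on the cap at about (225,265), lined up with the wedge, which has started to move. I'm drawing back, then giving the second tap.

```bash
python3 -m handwheel '[[-1,0,-0.8,0,0,0,0],[-1,0,-0.4,0,0,0,0],[-1,0,0,0,0,0,0]]'
python3 -m handwheel '[[-1,0,0.7,0,0,0,0],[-1,0,0.3,0,0,0,0],[-1,0,0.24,0,0,0,0]]'
python3 -m handwheel '[[-1,0,0.24,0,0,0,0]]'
python3 -m handwheel '[[-1,0,0.24,0,0,0,0]]'
```

```text
clock: 10.5
tool_pos: [0.5129, -0.1033, 0.2448]
orientation: [180.0, -0.0, -177.6]
force: [0.5, -0.2, -2.0]
opening: 0.0195
gripper_force: 30.0
clock: 10.88
tool_pos: [0.5116, -0.0709, 0.245]
orientation: [-180.0, 0.0, -177.4]
force: [0.3, -1.1, -3.8]
opening: 0.0195
gripper_force: 30.0
clock: 11.0
tool_pos: [0.5112, -0.0655, 0.245]
orientation: [-180.0, -0.0, -177.4]
force: [-0.7, -4.5, -1.7]
opening: 0.02
gripper_force: 30.0
clock: 11.12
tool_pos: [0.5109, -0.0597, 0.245]
orientation: [-180.0, -0.0, -177.5]
force: [-0.6, -3.9, -0.5]
opening: 0.0199
gripper_force: 30.0
```

```bash
python3 -m handwheel '[[-1,0,-0.8,0,0,0,0],[-1,0,-0.3,0,0,0,0],[-1,0,0,0,0,0,0]]'
python3 -m handwheel '[[-1,0,0.6,0,0,0,0],[-1,0,0.3,0,0,0,0],[-1,0,0.2,0,0,0,0]]'
python3 -m handwheel '[[-1,0,0.16,0,0,0,0]]'
python3 -m handwheel '[[-1,0,0.16,0,0,0,0]]'
```

```text
clock: 11.5
tool_pos: [0.5123, -0.0875, 0.2448]
orientation: [180.0, 0.0, -177.5]
force: [0.1, 0.1, -3.7]
opening: 0.0196
gripper_force: 30.0
clock: 11.88
tool_pos: [0.511, -0.0589, 0.245]
orientation: [-180.0, 0.0, -177.4]
force: [0.3, -4.3, -4.2]
opening: 0.0199
gripper_force: 30.0
clock: 12.0
tool_pos: [0.5109, -0.0555, 0.245]
orientation: [-180.0, -0.0, -177.4]
force: [1.0, -3.5, -2.7]
opening: 0.02
gripper_force: 30.0
clock: 12.12
tool_pos: [0.5107, -0.0518, 0.245]
orientation: [-180.0, -0.0, -177.5]
force: [0.7, -4.1, -1.7]
opening: 0.0196
gripper_force: 30.0
```

```bash
python3 -m handwheel '[[-1,0,-0.8,0,0,0,0],[-1,0,-0.3,0,0,0,0],[-1,0,0,0,0,0,0]]'
python3 -m handwheel '[[-1,0,0.6,0,0,0,0],[-1,0,0.3,0,0,0,0],[-1,0,0.2,0,0,0,0]]'
python3 -m handwheel '[[-1,0,0.12,0,0,0,0]]'
python3 -m handwheel '[[-1,0,0.12,0,0,0,0]]'
```

```text
clock: 12.5
tool_pos: [0.5119, -0.0796, 0.2448]
orientation: [180.0, -0.0, -177.6]
force: [1.2, -0.7, -3.2]
opening: 0.0198
gripper_force: 30.0
clock: 12.88
tool_pos: [0.5107, -0.0509, 0.245]
orientation: [-180.0, 0.0, -177.4]
force: [0.2, -2.6, -3.9]
opening: 0.0197
gripper_force: 30.0
clock: 13.0
tool_pos: [0.5106, -0.0485, 0.245]
orientation: [-180.0, 0.0, -177.4]
force: [0.6, -3.9, -2.8]
opening: 0.0205
gripper_force: 30.0
clock: 13.12
tool_pos: [0.5105, -0.0459, 0.245]
orientation: [-180.0, -0.0, -177.5]
force: [0.0, -5.2, -2.0]
opening: 0.02
gripper_force: 30.0
```

```bash
python3 -m handwheel '[[-1,0,-0.8,0,0,0,0],[-1,0,-0.3,0,0,0,0],[-1,0,0,0,0,0,0]]'
python3 -m handwheel '[[-1,0,0.6,0,0,0,0],[-1,0,0.3,0,0,0,0],[-1,0,0.2,0,0,0,0]]'
python3 -m handwheel '[[-1,0,0.12,0,0,0,0]]'
python3 -m handwheel '[[-1,0,0.12,0,0,0,0]]'
```

```text
clock: 13.5
tool_pos: [0.5116, -0.0736, 0.2448]
orientation: [180.0, -0.0, -177.6]
force: [-0.3, -0.6, -2.8]
opening: 0.02
gripper_force: 30.0
clock: 13.88
tool_pos: [0.5105, -0.0449, 0.2451]
orientation: [-180.0, 0.0, -177.4]
force: [1.3, -3.2, -4.3]
opening: 0.0199
gripper_force: 30.0
clock: 14.0
tool_pos: [0.5104, -0.0426, 0.245]
orientation: [-180.0, -0.0, -177.4]
force: [1.7, -9.6, -1.9]
opening: 0.0202
gripper_force: 30.0
clock: 14.12
tool_pos: [0.5103, -0.0403, 0.2451]
orientation: [-179.9, -0.0, -177.4]
force: [1.2, -8.5, -2.9]
opening: 0.0198
gripper_force: 30.0
```

```bash
python3 -m handwheel '[[-1,0,-0.8,0,0,0,0],[-1,0,-0.3,0,0,0,0],[-1,0,0,0,0,0,0]]'
python3 -m handwheel '[[-1,0,0.6,0,0,0,0],[-1,0,0.3,0,0,0,0],[-1,0,0.2,0,0,0,0]]'
python3 -m handwheel '[[-1,0,0.06,0,0,0,0]]'
python3 -m handwheel '[[-1,0,0.06,0,0,0,0]]'
```

```text
clock: 14.5
tool_pos: [0.5114, -0.0676, 0.2449]
orientation: [180.0, -0.0, -177.5]
force: [0.3, 0.0, -3.0]
opening: 0.02
gripper_force: 30.0
clock: 14.88
tool_pos: [0.5102, -0.0396, 0.2452]
orientation: [-179.9, -0.0, -177.4]
force: [3.6, -23.1, -1.7]
opening: 0.0199
gripper_force: 30.0
clock: 15.0
tool_pos: [0.5102, -0.0393, 0.2453]
orientation: [-179.8, -0.1, -177.3]
force: [4.3, -19.5, -1.8]
opening: 0.0195
gripper_force: 30.0
clock: 15.12
tool_pos: [0.5102, -0.0387, 0.2455]
orientation: [-179.7, -0.1, -177.3]
force: [4.2, -25.1, 0.5]
opening: 0.0201
gripper_force: 30.1
```

It has gone tight. I'm drawing back, then one gentle check tap.

```bash
python3 -m handwheel '[[-1,0,-0.8,0,0,0,0],[-1,0,-0.3,0,0,0,0],[-1,0,0,0,0,0,0]]'
python3 -m handwheel '[[-1,0,0.5,0,0,0,0],[-1,0,0.3,0,0,0,0],[-1,0,0.1,0,0,0,0]]'
python3 -m handwheel '[[-1,0,0.08,0,0,0,0]]'
```

```text
clock: 15.5
tool_pos: [0.5113, -0.0643, 0.2449]
orientation: [180.0, 0.0, -177.5]
force: [0.5, 0.5, -3.0]
opening: 0.0199
gripper_force: 30.0
clock: 15.88
tool_pos: [0.5103, -0.0408, 0.245]
orientation: [180.0, 0.0, -177.4]
force: [-0.2, -0.2, -3.2]
opening: 0.0201
gripper_force: 30.0
clock: 16.0
tool_pos: [0.5103, -0.04, 0.2451]
orientation: [-179.9, -0.0, -177.4]
force: [3.1, -11.5, -3.8]
opening: 0.0201
gripper_force: 30.0
```

```bash
python3 -m handwheel '[[-1,0,0.04,0,0,0,0]]'
python3 -m handwheel '[[-1,0,-0.8,0,0,0,0],[-1,0,-0.3,0,0,0,0],[-1,0,0,0,0,0,0]]'
python3 -c "
from h import *
togo([.512,-.20,.250],-177.4)"
```

```text
clock: 16.12
tool_pos: [0.5103, -0.0397, 0.2452]
orientation: [-179.9, -0.0, -177.4]
force: [3.2, -13.3, -2.6]
opening: 0.0195
gripper_force: 30.0
clock: 16.5
tool_pos: [0.5113, -0.0666, 0.2448]
orientation: [180.0, -0.0, -177.5]
force: [0.6, -0.1, -3.2]
opening: 0.0198
gripper_force: 30.0
shift [ 0.201 -5.331 -0.207] turn [ 0.001 -0.001 -0.023] t 16.5 pos [ 0.511 -0.067  0.245] F [ 0.608 -0.149 -3.234]
```

```bash
python3 -m handwheel '[[-1,0,0.6,0,0,0,0],[-1,0,0.3,0,0,0,0],[-1,0,0.13,0,0,0,0]]'
python3 -m handwheel '[[-1,0,0.06,0,0,0,0]]'
python3 -m handwheel '[[-1,0,0.05,0,0,0,0]]'
python3 -m handwheel '[[-1,0,0,0,0,0,0]]'
```

```text
clock: 16.88
tool_pos: [0.5103, -0.04, 0.2451]
orientation: [-179.9, -0.0, -177.4]
force: [2.1, -14.3, -4.1]
opening: 0.0201
gripper_force: 30.0
clock: 17.0
tool_pos: [0.5103, -0.0396, 0.2452]
orientation: [-179.8, -0.0, -177.4]
force: [2.2, -15.7, -1.8]
opening: 0.0197
gripper_force: 30.0
clock: 17.12
tool_pos: [0.5102, -0.0392, 0.2453]
orientation: [-179.8, -0.1, -177.4]
force: [4.0, -20.2, -2.3]
opening: 0.02
gripper_force: 30.0
clock: 17.25
tool_pos: [0.5103, -0.0394, 0.2452]
orientation: [-179.8, -0.0, -177.4]
force: [3.7, -17.0, -2.9]
opening: 0.0197
gripper_force: 30.0
```

The wedge takes 17–20 N without advancing. I'm withdrawing to put the mallet down.

```bash
python3 -m handwheel '[[-1,0,-0.6,0,0,0,0],[-1,0,-0.9,0,0,0,0],[-1,0,-0.9,0,0,0,0],[-1,0,-0.9,0,0,0,0],[-1,0,-0.9,0,0,0,0]]'
python3 -m handwheel '[[-1,0,-0.9,0,0,0,0],[-1,0,-0.9,0,0,0,0],[-1,0,-0.4,0.2,0,0,0],[-1,0,0,0.2,0,0,0],[-1,0,0,0,0,0,0]]'
python3 -m handwheel '[[-1,0,0,0.08,0,0,0],[-1,0,0,0.04,0,0,0],[-1,0,0,0,0,0,0]]'
python3 -c "
from h import *
togo([.518,-.2,.2300],-177.4)"
```

```text
clock: 17.88
tool_pos: [0.5147, -0.1435, 0.2449]
orientation: [180.0, 0.0, -177.5]
force: [0.3, 1.3, -3.4]
opening: 0.0202
gripper_force: 30.0
clock: 18.5
tool_pos: [0.5168, -0.1972, 0.2342]
orientation: [180.0, -0.1, -177.5]
force: [0.1, 0.4, -2.6]
opening: 0.02
gripper_force: 30.0
clock: 18.88
tool_pos: [0.5172, -0.1974, 0.2319]
orientation: [180.0, 0.0, -177.5]
force: [-0.8, -0.1, -3.2]
opening: 0.0198
gripper_force: 30.0
shift [-0.029 -0.104  0.077] turn [ 0.     0.    -0.009] t 18.875 pos [ 0.517 -0.197  0.232] F [-0.788 -0.051 -3.194]
```

```bash
python3 -m handwheel '[[-1,0,0,0.04,0,0,0],[-1,0,0,0,0,0,0]]'
python3 -m handwheel '[[-1,0,0,0.03,0,0,0],[-1,0,0,0,0,0,0]]'
python3 -m handwheel '[[-1,0,0,0.02,0,0,0],[-1,0,0,0,0,0,0]]'
```

```text
clock: 19.12
tool_pos: [0.5171, -0.1977, 0.2309]
orientation: [180.0, -0.0, -177.5]
force: [0.5, -0.4, -2.8]
opening: 0.0201
gripper_force: 30.0
clock: 19.38
tool_pos: [0.5171, -0.1978, 0.2301]
orientation: [180.0, -0.0, -177.5]
force: [0.3, -0.1, -3.8]
opening: 0.02
gripper_force: 30.0
clock: 19.62
tool_pos: [0.5172, -0.1977, 0.2299]
orientation: [-180.0, 0.0, -177.5]
force: [-1.1, 0.9, 0.9]
opening: 0.0193
gripper_force: 30.0
```

Force went from −3.5 to +0.9 N, so the mallet is standing on the bench. Releasing and rising.

```bash
python3 -m handwheel '[[-0.5,0,0,0,0,0,0],[-0.3,0,0,0,0,0,0],[0,0,0,0,0,0,0],[0.4,0,0,0,0,0,0],[1,0,0,0,0,0,0]]'
python3 -m handwheel '[[1,0,0,0,0,0,0],[1,0,0,0,0,0,0],[1,0,0,0,0,0,0],[1,0,0,-0.4,0,0,0],[1,0,0,-0.8,0,0,0]]'
python3 -m handwheel '[[1,0,0,-0.9,0,0,0],[1,0,0,-0.9,0,0,0],[1,0,0,-0.9,0,0,0],[1,0,0,-0.9,0,0,0],[1,0,0,-0.9,0,0,0]]'
python3 -m handwheel '[[1,0.9,0,0,0,0,0],[1,0.9,0,0,0,0,0],[1,0.9,0,0,0,0,0],[1,0.9,0,0,0,0,0],[1,0,0,0,0,0,0]]'
python3 -c "
from h import *
s=snapshot('scene'); crop(s,190,120,110,120,5,'pics/c7.png')"
```

```text
clock: 20.25
tool_pos: [0.5171, -0.1977, 0.2297]
orientation: [180.0, 0.0, -177.5]
force: [0.4, 0.1, -0.3]
opening: 0.0555
gripper_force: 0.0
clock: 20.88
tool_pos: [0.5169, -0.1977, 0.2598]
orientation: [180.0, -0.1, -177.5]
force: [0.4, -0.8, -1.1]
opening: 0.0877
gripper_force: 0.0
clock: 21.5
tool_pos: [0.5169, -0.1977, 0.3738]
orientation: [-180.0, 0.0, -177.5]
force: [0.9, 0.4, -0.1]
opening: 0.0876
gripper_force: 0.0
clock: 22.12
tool_pos: [0.4258, -0.2018, 0.3731]
orientation: [180.0, 0.1, -177.5]
force: [0.5, -0.3, 0.4]
opening: 0.0877
gripper_force: 0.0
```

View pics/c7.png

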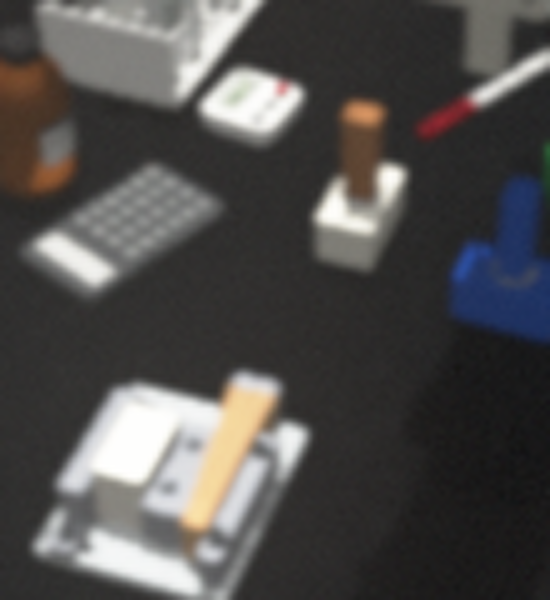

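The mallet stands upright at (360,210). The wedge is driven in, with its cap at (255,382), and the block is clamped with nothing else disturbed.

```bash
python3 -c "
from plant import *
print(close_job())"
```

```text
the job is handed in; nothing more can be done
None
```

The ceramic block is clamped: the wedge went in about 43 mm and then took 17–20 N without moving, the highest force I read on it was 25 N, the mallet stands upright on its head clear of the vice, and the job is handed in at about 22 s.

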